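Check the preheated green cup with the stick thermometer

ROBOT

A 7-joint arm with a two-finger parallel gripper is mounted at the origin on the work surface. World frame = base frame: x ahead of the robot, y to its left, z up, the work surface at z = 0. Lengths are in mm, angles in degrees, forces in N, time in s.
With the tool pointing down it reaches from about 400 to 875 mm from the base axis. Payload 6.5 kg.
Tool frame: the origin (TCP) lies at the very end of the fingers, on their centre line; the grasp point (between the pads) lies 19 mm behind it; z points along the fingers, y is the line along which they close (so a half turn about z gives the same grasp; the last joint's range is limited). The gripper opens to 85 mm and grips with 20 to 120 N. Pads are 22 mm wide; open, the fingers measure 114 mm over their backs; the gripper's body (76 mm by 85 mm) begins 54 mm behind the grasp point. The pads swing forward as they close: fully open they stand 13 mm farther back than shut.
Start: joints at [-70.772, 30.733, -0.252, 88.115, 0.149, 61.152, -4.079], TCP at [254.194, 598.227, 231.29] pointing down, gripper open.
Joint ranges: [-154.64, 154.64], [-21.42, 123.67], [-72.66, 72.17], [13.99, 137.28], [-74.86, 254.86], [10.95, 109.41], [-158.01, 158.01]. Speed limits (degrees/s): [136.94, 136.94, 180, 180, 180, 180, 180].

INTERFACE

Orientations are given as a 3x3 rotation matrix whose columns are the frame's x, y, z axes.
In Python, from workcell import env gives the robot as it stands.
- The arm moves only by the tool arm_command, never from a script. Its argument "targets" is text: rows parted by semicolons, each of 7 numbers parted by spaces: the shift along the world's x, y, z in m, then the turn, a rotation vector about the world's x, y, z in rad, then the opening in per cent of the stroke, from 0 (shut) to 100 (fully open). A call has 1 to 8 rows; each row is the pose to reach, as a shift and turn from the pose commanded when the call began; what a row does not reach only later rows make up. A row lasts 1/8 s, in which the tool goes at most 62.5 mm and 10.7 degrees, less where a joint would pass 70% of its speed; a pose out of reach is approached as far as the arm can. A call with a gripper value outside its range is refused whole. The fingers move at their own pace and stop on an object; "squeeze" is the grip in N (left out, the last holds). Time passes only in rows, so rows that repeat a pose let the fingers close. It gives the time, the measured TCP pose, the force, the opening and the grip force at its end, in the units of the state.
- env.get_state(): the state, without advancing time (a new reading comes with each control period).
- env.capture(name): name is "scene" or "top"; returns (picture, depth): 420x560x3 uint8, red, green, blue; 420x560 float32, mm along the optical axis (not along the pixel's ray), 0 where there is no reading.
- env.get_calibration(name): a dict with "intrinsics" (3x3 intrinsics, pixels), "extrinsics" (4x4, takes a point from camera to world coordinates). Camera axes: x right, y down, z forward; pixel columns grow to the right and rows downward; lengths in mm; the calibration is good to about 2 mm. A picture is of the moment at which its call begins. get_calibration takes no time and is no camera call.
- env.hand_in(): hands the job in; it is judged then, once.
The state is a dict: "time": time; "joint_pos": joint angles; "joint_vel": joint speeds; "tau": joint torques, N m; "position": TCP position; "ee_rot": TCP orientation; "ft_force": force on the tool from outside, world axes, zero at the start; "torque": the same for the moment, N m; "grip_width": finger opening in mm; "gripper_force": force on a finger pad.
Only numpy, scipy, OpenCV 4.12 (cv2) and the standard library are available. Lean on these libraries where they do the work, as an engineer would, in place of code of your own. Each camera call takes 0.05 s, during which the arm holds its last target. There are 200 camera calls.

TASK

Take the orange stick thermometer from its dock and aim it at the middle of the floor of the green cup on the sloping warmer, looking straight in along the leaning cup's axis with the nose 7 to 12 cm from that floor and the trigger still out; once aimed, squeeze the trigger fully home and hold it squeezed and steady on the target for a full second. Then stand it upright in its dock again, trigger let out and let go. Nothing may touch the three cups, and the other things on the bench stay where they are.

Things in the scene. Friction and masses are not known exactly. Their poses are not given: they have to be found in the camera images.
- thermometer: contactless stick thermometer, orange, 112 mm tall, 130 g, standing nose down in the dock: round black nose 38 mm across and 22 mm tall, above it an orange body 32 mm (x) by 30 mm (y). Origin: centre of the nose's flat lower face; z towards the other end, so it looks along -z. Its +y side has the grey trigger plate
- nose (a point): the looking end of the thermometer: the centre of the nose's lower face (the body's origin), axes as the thermometer's
- grip (a point): where to grip the thermometer, along its y: 65 mm above the nose face and 4 mm towards the trigger, midway between the trigger's face and the plain side facing it
- trigger (a joint): grey plate 20 mm wide (x), from 45 to 85 mm above the nose face, 8 mm proud of the body's +y side, so trigger and body are 38 mm wide along y. Value: how far it is pressed in, m: 0 out, 0.006 fully in. It starts to give at 4 N of grip, is about 1 mm in at 6.5 N and fully in at 19 N
- dock: black round dock, fixed on the bench: a shallow dish 72 mm across and 15 mm tall, inside 62 mm across with its floor 8 mm above the bench (so the nose has 12 mm of play all round), and a small black block joined on its +x side. Origin: centre of the underside
- warmer: cup warmer, fixed on the bench: a dark plate 125 by 360 mm (long along y) sloping 35 degrees, lower edge towards -x (the robot's side), its upper side at 55 mm height in the middle, with three cups in a row 108 mm apart. Origin: centre of the underside; x points to the raised back
- green_cup_floor (a point): the middle of the inner floor of the green cup, 6 mm above its underside; the mouth is 46 mm further along the cup's axis
- green_cup: the green cup, height 52 mm, outer radius 28 mm at the foot and 44 mm at the mouth (wall 4 mm), with a small ear on its +y side; fixed in the warmer, leaning 35 degrees from upright, mouth towards the robot's side (warmer's -x). Origin: centre of the underside; its z axis is the cup's axis, out of the mouth
- white_cup: the white cup, height 52 mm, outer radius 28 mm at the foot and 44 mm at the mouth (wall 4 mm), with a small ear on its +y side; fixed in the warmer, leaning 35 degrees from upright, mouth towards the robot's side (warmer's -x). Origin: centre of the underside; its z axis is the cup's axis, out of the mouth
- orange_cup: the brown-orange cup, height 52 mm, outer radius 28 mm at the foot and 44 mm at the mouth (wall 4 mm), with a small ear on its +y side; fixed in the warmer, leaning 35 degrees from upright, mouth towards the robot's side (warmer's -x). Origin: centre of the underside; its z axis is the cup's axis, out of the mouth
- milk_jug: steel milk jug with an ear, radius 38 mm, 95 mm tall, loose; origin at the underside
- paper_cup: black takeaway cup, rim radius 40 mm, 92 mm tall, loose; origin at the underside
- tamper: black coffee tamper, 58 mm across, 82 mm tall, loose; origin at the underside
- syrup: small amber bottle, radius 33 mm, 130 mm tall, loose; origin at the underside
- bean_jar: clear jar with black lid, radius 45 mm, 110 mm tall, loose; origin at the underside
- saucer: green saucer, radius 60 mm, 16 mm tall, loose; origin at the underside
Mind the look-alikes: they are no part of the job. There is more than one size of the thermometer; the job needs the largest.

How it is judged:
By the outcome, as a careful person would: the job done as asked, in the order asked, and still so for the second after the job is handed in, with the robot touching nothing.
It also fails if it takes over 54 s, if anything falls off the work surface, if the arm or the gripper's body presses on something with over 40 N, if the wrist force passes 120 N, or if a joint passes its speed limit or range.

## Working session

There is one attempt and no reset: what is moved stays moved. The work goes in short steps, Python scripts to look and compute and a tool call to move; the robot and the scene stay as the last step left them, time stands still between calls to the robot, and variables do not carry over. Pictures are saved under pics/ and viewed, at most 10 in all, crops included, and the job is handed in when it is done.

Besides the shell and the picture viewer there is one more tool, called after "Request:" as name(argument=value, ...) on one line, values as JSON. arm_command: Moves the arm, as the interface text tells. Its arguments: {"type":"object","properties":{"targets":{"type":"string"},"squeeze":{"type":"number"}},"required":["targets"]}

```bash
ls; mkdir -p pics
python3 - <<'E'
from workcell import env
import cv2,numpy as np
for n in("scene","top"):
    p,d=env.capture(n); cv2.imwrite(f"pics/{n}0.png",p[:,:,::-1]); np.save(f"pics/{n}0.npy",d); 
    c=env.get_calibration(n); print(n,c["intrinsics"],c["extrinsics"].round(3) if hasattr(c["extrinsics"],"round") else c)
s=env.get_state(); print(s)
E
```

```text
pics
scene [[462.39899965   0.         277.20641537]
 [  0.         462.39899965 209.8846985 ]
 [  0.           0.           1.        ]] [[-1.170000e-01  6.640000e-01 -7.380000e-01  1.338196e+03]
 [ 9.930000e-01  6.500000e-02 -9.900000e-02  1.753790e+02]
 [-1.800000e-02 -7.450000e-01 -6.670000e-01  7.975300e+02]
 [ 0.000000e+00  0.000000e+00  0.000000e+00  1.000000e+00]]
top [[421.45366346   0.         282.93989146]
 [  0.         421.45366346 210.57237119]
 [  0.           0.           1.        ]] [[ 2.200000e-02 -9.940000e-01  1.030000e-01  4.139030e+02]
 [-1.000000e+00 -2.100000e-02  8.000000e-03  4.271500e+01]
 [-6.000000e-03 -1.030000e-01 -9.950000e-01  1.224464e+03]
 [ 0.000000e+00  0.000000e+00  0.000000e+00  1.000000e+00]]
{'time': 0.1, 'joint_pos': array([-70.77157138,  30.77433635,  -0.25315644,  88.16435192,
         0.15151019,  61.15227447,  -4.0800234 ]), 'joint_vel': array([ 0.01514271, -0.13513899, -0.05902473, -0.08290929,  0.06642587,
       -0.02641033, -0.00299741]), 'tau': array([ 2.23086383e-03, -5.84567714e+01,  1.05148148e+00, -2.59776825e+01,
        1.26278453e-02,  4.62669661e-03, -7.25873974e-07]), 'position': array([254.01397527, 597.6973238 , 230.49222299]), 'ee_rot': array([[-9.20384595e-01,  3.91014046e-01, -4.62811942e-04],
       [ 3.91014284e-01,  9.20383365e-01, -1.51362371e-03],
       [-1.65883716e-04, -1.57408202e-03, -9.99998747e-01]]), 'ft_force': array([-0.11123441,  0.4859018 ,  0.50780759]), 'torque': array([-0.01425175,  0.04085119, -0.00601826]), 'gripper_force': 0.0, 'grip_width': 85.20872132550322}
```

View pics/scene0.png

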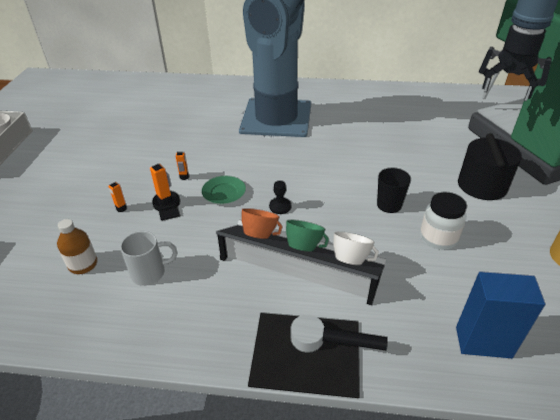

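View pics/top0.png

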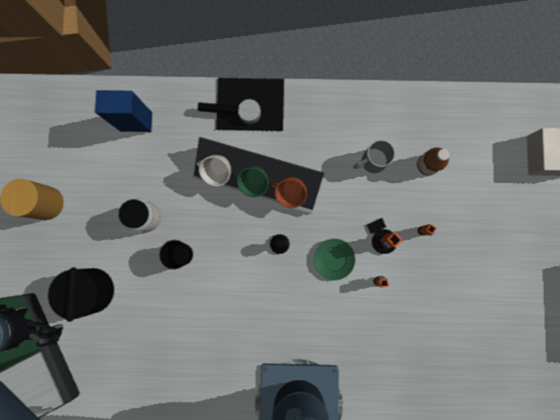

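The scene view shows the large thermometer in its dock at about (161,185), with the green cup at (305,235). In the top view they are at (388,240) and (253,181), and the dock's block is at (376,226).

```bash
cat > h.py <<'E'
from workcell import env
import cv2,numpy as np
def cloud(n,d):
    c=env.get_calibration(n);K=c["intrinsics"];E=c["extrinsics"]
    v,u=np.mgrid[:d.shape[0],:d.shape[1]]
    P=np.stack([(u-K[0,2])/K[0,0]*d,(v-K[1,2])/K[1,1]*d,d],-1)
    return P@E[:3,:3].T+E[:3,3]
def proj(n,P):
    c=env.get_calibration(n);q=(np.atleast_2d(P)-c["extrinsics"][:3,3])@c["extrinsics"][:3,:3]
    q=q@c["intrinsics"].T; return q[:,:2]/q[:,2:]
def load(n,i): return cv2.imread(f"pics/{n}{i}.png"),np.load(f"pics/{n}{i}.npy")
E
python3 - <<'E'
from h import *
a,da=load("scene",0); b,db=load("top",0)
A=cv2.resize(a[145:225,105:205],None,fx=6,fy=6,interpolation=cv2.INTER_CUBIC)
B=cv2.resize(b[210:260,360:412],None,fx=6,fy=6,interpolation=cv2.INTER_CUBIC)
C=np.zeros((800,600,3),np.uint8);C[:480,:600]=A;C[490:790,:312]=B
C=np.zeros((480,800,3),np.uint8);C[:400,:500]=cv2.resize(A,(500,400));C[:288,500:]=cv2.resize(B,(300,288));cv2.imwrite("pics/z1.png",C)
for n,im,d,roi in(("scene",a,da,(145,225,140,185)),("top",b,db,(225,255,370,410))):
    P=cloud(n,d);h=cv2.cvtColor(im,cv2.COLOR_BGR2HSV)
    m=(h[...,0]<16)&(h[...,1]>170)&(h[...,2]>90);r=np.zeros_like(m);r[roi[0]:roi[1],roi[2]:roi[3]]=1
    Q=P[m&r];print(n,len(Q),np.percentile(Q,[0,10,50,90,100],axis=0).round(0).tolist())
    t=m&r&(P[...,2]>112);ys,xs=np.nonzero(t);print(" top",t.sum(),P[t].mean(0).round(1) if t.any() else '',(P[t].max(0)-P[t].min(0)))
    if t.any(): print(cv2.minAreaRect(P[t][:,:2].astype(np.float32)))
    # green cup & plate
    g=(h[...,0]>60)&(h[...,0]<90)&(h[...,1]>90); rr=np.zeros_like(g)
    if n=="top": rr[160:200,230:275]=1
    else: rr[215:255,280:335]=1
    G=P[g&rr];print(" green",len(G),np.percentile(G,[0,5,50,95,100],axis=0).round(0).tolist())
E
```

```text
scene 486 [[343.0, -260.0, 15.0], [353.0, -249.0, 39.0], [468.0, -231.0, 77.0], [477.0, -218.0, 114.0], [1338.0, 175.0, 798.0]]
 top 62 [ 553.9 -196.9  182.8] [880.52488648 434.58778667 685.17627552]
((890.8656005859375, -27.594696044921875), (981.9321899414062, 31.938508987426758), 26.268888473510742)
 green 934 [[572.0, 96.0, 27.0], [579.0, 104.0, 69.0], [642.0, 137.0, 93.0], [655.0, 175.0, 119.0], [1338.0, 188.0, 798.0]]
top 71 [[414.0, -258.0, 115.0], [447.0, -254.0, 116.0], [459.0, -237.0, 118.0], [473.0, -226.0, 121.0], [476.0, 43.0, 1224.0]]
 top 71 [ 458.6 -234.6  133.7] [  61.74488541  300.77604383 1109.78832837]
((429.9659118652344, -108.94645690917969), (34.215938568115234, 303.0945129394531), 12.486659049987793)
 green 769 [[571.0, 97.0, 23.0], [581.0, 103.0, 48.0], [616.0, 139.0, 66.0], [643.0, 175.0, 115.0], [653.0, 186.0, 124.0]]
```

View pics/z1.png

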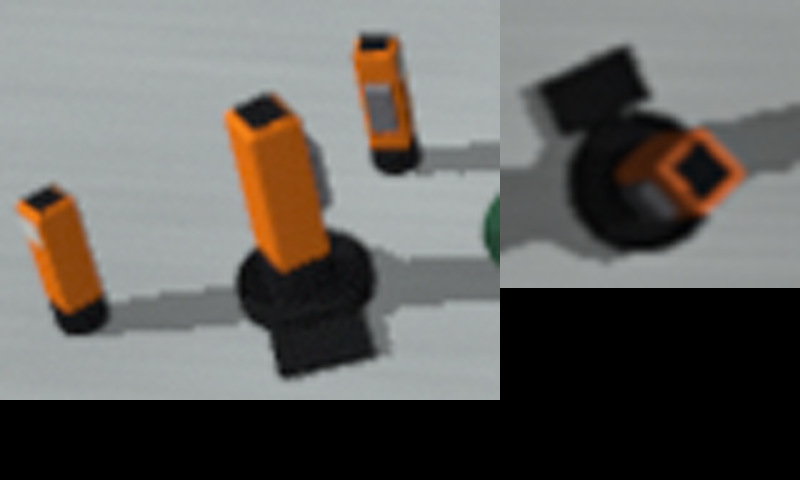

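The zoom shows the trigger facing lower-left in the top view, so the thermometer's +y points roughly to −x+y. Its top face is at about (391,240).

```bash
cat > m.py <<'E'
from h import *
def plane(Q):
    for _ in range(8):
        c=Q.mean(0);n=np.linalg.svd(Q-c,full_matrices=False)[2][2];r=(Q-c)@n
        Q=Q[abs(r)<max(2.5*np.median(abs(r)),1.5)]
    return c,n*np.sign(n[2]),r.std(),len(Q)
b,db=load("top",0);P=cloud("top",db);h=cv2.cvtColor(b,cv2.COLOR_BGR2HSV)
ok=(db>0)
roi=np.zeros_like(ok);roi[135:215,190:328]=1
dark=roi&ok&(h[...,2]<60)&(P[...,2]>15)&(P[...,2]<100)
dark=cv2.erode(dark.astype(np.uint8),np.ones((3,3)))>0
c,n,s,k=plane(P[dark]);print("plate",c.round(1),n.round(3),s,k,"tilt",np.degrees(np.arccos(n[2])),"yaw",np.degrees(np.arctan2(-n[1],-n[0])))
print(" minrect",cv2.minAreaRect(P[dark][:,:2].astype(np.float32)))
yaw=np.arctan2(-n[1],-n[0])
t=np.radians(35)
for name in("top","scene"):
  im,d=load(name,0);P=cloud(name,d);hh=cv2.cvtColor(im,cv2.COLOR_BGR2HSV)
  g=(hh[...,0]>60)&(hh[...,0]<90)&(hh[...,1]>90)&(d>0);near=np.linalg.norm(P-[617,139,85],axis=-1)<70;Q=P[g&near]
  xw=np.array([np.cos(yaw),np.sin(yaw),0]);yw=np.array([-xw[1],xw[0],0]);ax=-np.sin(t)*xw+[0,0,np.cos(t)]
  R=np.stack([np.cos(t)*xw+[0,0,np.sin(t)],yw,ax],1)
  q=Q@R; zt=np.percentile(q[:,2],98);print(name,len(q),"zpct",np.percentile(q[:,2],[0,2,10,50,90,98,100]).round(1),"plate z",(c@R)[2])
  rim=q[q[:,2]>zt-6]
  from scipy.optimize import least_squares
  f=least_squares(lambda p:np.hypot(rim[:,0]-p[0],rim[:,1]-p[1])-p[2],[*np.median(rim[:,:2],0),42],loss="soft_l1")
  cp=(c@R)[2]
  fl=R@[f.x[0],f.x[1],cp+6]; print(" rim",f.x.round(1),len(rim),"foot",(R@[f.x[0],f.x[1],cp]).round(1),"floor",fl.round(1))
  inn=q[np.hypot(q[:,0]-f.x[0],q[:,1]-f.x[1])<18];print(" inner z above plate",np.percentile(inn[:,2]-cp,[10,50,90]).round(1))
print("R",R.round(4).tolist())
# thermometer top face
P=cloud("top",db);m=(P[...,2]>110)&(P[...,2]<130)&ok;r=np.zeros_like(m);r[225:255,375:410]=1;m&=r
print("therm top",m.sum(),P[m].mean(0).round(1),P[m].min(0),P[m].max(0),cv2.minAreaRect(P[m][:,:2].astype(np.float32)))
im,d=load("scene",0);P2=cloud("scene",d);m=(P2[...,2]>110)&(P2[...,2]<130)&(d>0);r=np.zeros_like(m);r[155:185,145:180]=1;m&=r
print(m.sum(),P2[m].mean(0).round(1),cv2.minAreaRect(P2[m][:,:2].astype(np.float32)))
# dock & block
for nm,I,PP,D,ro in(("top",b,P,db,(215,262,362,405)),("scene",im,P2,d,(185,222,145,190))):
  hh=cv2.cvtColor(I,cv2.COLOR_BGR2HSV);m=np.zeros(D.shape,bool);m[ro[0]:ro[1],ro[2]:ro[3]]=1;m&=(hh[...,2]<70)&(D>0)&(PP[...,2]<35)&(PP[...,2]>4)
  Q=PP[m];print(nm,len(Q),Q.min(0).round(),Q.max(0).round(),np.percentile(Q[:,2],[5,25,50,75,95]).round(1))
E
python3 m.py
```

```text
plate [657.6 114.8  74.2] [-0.529  0.143  0.837] 1.490182121648733 1460 tilt 33.22552417357827 yaw -15.13619009291624
 minrect ((631.8871459960938, 131.4945831298828), (349.97747802734375, 103.10367584228516), 74.95870208740234)
top 768 zpct [-288.2 -283.3 -281.1 -263.2 -235.7 -232.4 -229.5] plate z -286.13067321528115
 rim [506.9 291.9  40.9] 133 foot [635.4 130.5  56.3] floor [632.1 131.4  61.3]
 inner z above plate [3.7 5.8 8.1]
scene 928 zpct [-285.4 -283.9 -276.7 -250.4 -236.1 -233.5 -232.3] plate z -286.13067321528115
 rim [507.2 292.8  41.1] 206 foot [636.  131.3  56.6] floor [632.7 132.2  61.5]Traceback (most recent call last):
  File "m.py", line 27, in <module>
    inn=q[np.hypot(q[:,0]-f.x[0],q[:,1]-f.x[1])<18];print(" inner z above plate",np.percentile(inn[:,2]-cp,[10,50,90]).round(1))
                                                                                 ~~~~~~~~~~~~~^^^^^^^^^^^^^^^^^^^^^^^^
    return _quantile_unchecked(
        a, q, axis, out, overwrite_input, method, keepdims, weights)
    return _ureduce(a,
                    func=_quantile_ureduce_func,
    ...<5 lines>...
                    overwrite_input=overwrite_input,
                    method=method)
    r = func(a, **kwargs)
    result = _quantile(arr,
                       quantiles=q,
    ...<2 lines>...
                       out=out,
                       weights=wgt)
    slices_having_nans = np.isnan(arr[-1, ...])
                                  ~~~^^^^^^^^^
IndexError: index -1 is out of bounds for axis 0 with size 0
```

```bash
sed -i 's/^  inn=.*$//' m.py; python3 m.py | tail -6
```

```text
rim [507.2 292.8  41.1] 206 foot [636.  131.3  56.6] floor [632.7 132.2  61.5]
R [[0.7907, 0.2611, -0.5537], [-0.2139, 0.9653, 0.1498], [0.5736, 0.0, 0.8192]]
therm top 143 [ 459.5 -238.4  118.4] [ 441.53701024 -258.56025695  110.16506378] [ 478.35013446 -219.75692085  124.18562802] ((459.5212097167969, -238.74131774902344), (31.29096031188965, 29.35886001586914), 45.31589126586914)
128 [ 463.8 -237.3  118.4] ((460.414306640625, -238.61351013183594), (32.123470306396484, 29.901172637939453), 40.28443145751953)
top 455 [ 423. -266.    4.] [ 524. -190.   33.] [ 5.   7.5  9.4 12.6 18.7]
scene 511 [ 423. -271.    4.] [ 526. -188.   34.] [ 6.5  9.2 11.  15.6 27.5]
```

```bash
cat > t.py <<'E'
from h import *
from m import plane
im,d=load("scene",0);P=cloud("scene",d);h=cv2.cvtColor(im,cv2.COLOR_BGR2HSV)
near=(np.hypot(P[...,0]-460,P[...,1]+238)<35)&(d>0)
o=near&(h[...,0]<16)&(h[...,1]>170)&(P[...,2]>40)&(P[...,2]<112)
Q=P[o]
# line fits in xy
c,n,s,k=plane(Q);print("front",len(Q),k,s,c,n,"az",np.degrees(np.arctan2(n[1],n[0])))
for z0 in(45,70,95):
  q=Q[abs(Q[:,2]-z0)<13][:,:2];m=q.mean(0);w=np.linalg.svd(q-m)[2][1];print(z0,m.round(1),np.degrees(np.arctan2(w[1],w[0]))%180,len(q))
g=near&(h[...,1]<80)&(h[...,2]>80)&(P[...,2]>50)&(P[...,2]<105)
print("grey scene",P[g].round(0).tolist()[:15])
im,d=load("top",0);P=cloud("top",d);h=cv2.cvtColor(im,cv2.COLOR_BGR2HSV)
near=(np.hypot(P[...,0]-460,P[...,1]+238)<35)&(d>0)
g=near&(h[...,1]<80)&(h[...,2]>80)&(P[...,2]>50)&(P[...,2]<105)
print("grey top",P[g].mean(0) if g.any() else 0,P[g].round(0).tolist()[:20])
# dock block: top
m=(h[...,2]<60)&(P[...,2]>4)&(P[...,2]<35)&(np.hypot(P[...,0]-465,P[...,1]+230)<80)
cn,_=cv2.findContours(m.astype(np.uint8),cv2.RETR_EXTERNAL,cv2.CHAIN_APPROX_NONE)
for x in cn:
  if len(x)>20: print("dock",x[:,0].min(0),x[:,0].max(0))
Q=P[m];b=Q[Q@np.array([.8,.6,0])>-1e9]
print(Q.mean(0)); 
for z0,z1 in((4,11),(11,18),(18,34)):
  q=Q[(Q[:,2]>z0)&(Q[:,2]<z1)];print(z0,len(q),q.mean(0).round(),q.min(0).round(),q.max(0).round())
E
python3 t.py | tail -18
```

```text
scene 928 zpct [-285.4 -283.9 -276.7 -250.4 -236.1 -233.5 -232.3] plate z -286.13067321528115
 rim [507.2 292.8  41.1] 206 foot [636.  131.3  56.6] floor [632.7 132.2  61.5]
R [[0.7907, 0.2611, -0.5537], [-0.2139, 0.9653, 0.1498], [0.5736, 0.0, 0.8192]]
therm top 143 [ 459.5 -238.4  118.4] [ 441.53701024 -258.56025695  110.16506378] [ 478.35013446 -219.75692085  124.18562802] ((459.5212097167969, -238.74131774902344), (31.29096031188965, 29.35886001586914), 45.31589126586914)
128 [ 463.8 -237.3  118.4] ((460.414306640625, -238.61351013183594), (32.123470306396484, 29.901172637939453), 40.28443145751953)
top 455 [ 423. -266.    4.] [ 524. -190.   33.] [ 5.   7.5  9.4 12.6 18.7]
scene 511 [ 423. -271.    4.] [ 526. -188.   34.] [ 6.5  9.2 11.  15.6 27.5]
front 310 204 1.2738904527938573 [ 470.39535785 -230.0917314    77.33539012] [-0.74690155 -0.66486853  0.00937608] az -138.3255176426138
45 [ 470.2 -234.1] 13.896397148255971 74
70 [ 470.3 -235.1] 10.798743485103728 112
95 [ 470.3 -234.6] 8.189710162825406 118
grey scene [[442.0, -227.0, 95.0], [444.0, -226.0, 94.0], [445.0, -223.0, 95.0], [450.0, -221.0, 95.0], [447.0, -220.0, 94.0], [453.0, -221.0, 95.0], [450.0, -219.0, 92.0], [456.0, -220.0, 94.0], [454.0, -218.0, 92.0], [452.0, -217.0, 91.0], [454.0, -219.0, 89.0], [451.0, -217.0, 87.0], [456.0, -221.0, 88.0], [451.0, -218.0, 84.0], [451.0, -219.0, 81.0]]
grey top 0 []
dock [367 219] [394 253]
[ 472.73901226 -223.37779928   10.63948668]
4 275 [ 478. -223.    8.] [ 423. -265.    4.] [ 522. -191.   11.]
11 129 [ 463. -224.   14.] [ 423. -266.   11.] [ 518. -201.   18.]
18 28 [ 464. -228.   24.] [ 427. -262.   18.] [ 489. -205.   33.]
```

Request:
arm_command(targets="0.037 -0.024 0.01 0 0 -0.084 100; 0.073 -0.050 0.02 0 0 -0.168 100; 0.107 -0.079 0.03 0 0 -0.25 100; 0.138 -0.109 0.04 0 0 -0.335 100; 0.166 -0.141 0.05 0 0 -0.42 100; 0.192 -0.175 0.05 0 0 -0.5 100; 0.217 -0.21 0.05 0 0 -0.585 100; 0.237 -0.246 0.05 0 0 -0.67 100", squeeze=20)

```text
time: 1.1
position: [491.9, 350.7, 280.9]
ee_rot: [[-0.476, 0.88, -0.0], [0.88, 0.476, -0.001], [-0.0, -0.001, -1.0]]
ft_force: [0.5, 0.4, 0.6]
grip_width: 85.3
gripper_force: 0.0
```

Request:
arm_command(targets="0.018 -0.038 0 0 0 -0.084 100; 0.033 -0.075 0 0 0 -0.168 100; 0.046 -0.115 0 0 0 -0.25 100; 0.056 -0.154 0 0 0 -0.335 100; 0.063 -0.193 0 0 0 -0.42 100; 0.067 -0.233 0 0 0 -0.5 100; 0.068 -0.272 0 0 0 -0.585 100; 0.067 -0.311 0 0 0 -0.67 100")

```text
time: 2.1
position: [557.9, 39.9, 281.0]
ee_rot: [[0.173, 0.985, -0.001], [0.985, -0.173, -0.0], [-0.0, -0.001, -1.0]]
ft_force: [0.3, 1.0, 0.3]
grip_width: 85.4
gripper_force: 0.0
```

Request:
arm_command(targets="-0.003 -0.038 0 0 0 -0.084 100; -0.009 -0.077 0 0 0 -0.168 100; -0.017 -0.115 0 0 0 -0.25 100; -0.027 -0.15 0 0 0 -0.335 100; -0.04 -0.185 -0.01 0 0 -0.42 100; -0.06 -0.22 -0.02 0 0 -0.5 100; -0.08 -0.25 -0.03 0 0 -0.585 100; -0.1 -0.276 -0.04 0 0 -0.668 100")

```text
time: 3.1
position: [457.2, -235.8, 240.8]
ee_rot: [[0.746, 0.666, -0.0], [0.666, -0.746, -0.0], [-0.0, -0.0, -1.0]]
ft_force: [-0.1, 0.3, -0.0]
grip_width: 85.6
gripper_force: 0.0
```

Request:
arm_command(targets="0 0 -0.025 0 0 0 100; 0 0 -0.05 0 0 0 100; 0 0 -0.075 0 0 0 100; 0 0 -0.1 0 0 0 100; 0 0 -0.125 0 0 0 100; 0 0 -0.15 0 0 0 100; 0 0 -0.17 0 0 0 100; 0 0 -0.185 0 0 0 100")

```text
time: 4.1
position: [457.8, -234.5, 55.2]
ee_rot: [[0.744, 0.668, -0.001], [0.668, -0.744, 0.0], [-0.0, -0.001, -1.0]]
ft_force: [-0.1, -0.9, 0.5]
grip_width: 85.4
gripper_force: 0.0
```

Request:
arm_command(targets="0 0 0 0 0 0 60; 0 0 0 0 0 0 60; 0 0 0 0 0 0 50; 0 0 0 0 0 0 50; 0 0 0 0 0 0 50; 0 0 0 0 0 0 50")

```text
time: 4.85
position: [458.5, -234.9, 56.5]
ee_rot: [[0.744, 0.668, 0.001], [0.668, -0.744, -0.0], [0.0, 0.001, -1.0]]
ft_force: [0.3, -1.1, 1.1]
grip_width: 42.9
gripper_force: 0.0
```

```bash
cat > snap.py <<'E'
import sys
from h import *
i=sys.argv[1]
for n in("scene","top"):
    p,d=env.capture(n); cv2.imwrite(f"pics/{n}{i}.png",p[:,:,::-1]); np.save(f"pics/{n}{i}.npy",d)
E
python3 snap.py 1
python3 - <<'E'
from h import *
a,_=load("scene",1);b,_=load("top",1)
C=np.hstack([cv2.resize(a[110:230,100:220],(400,400),interpolation=2),cv2.resize(b[190:270,340:420],(400,400),interpolation=2)]);cv2.imwrite("pics/z2.png",C)
E
```

```text
(no output)
```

View pics/z2.png

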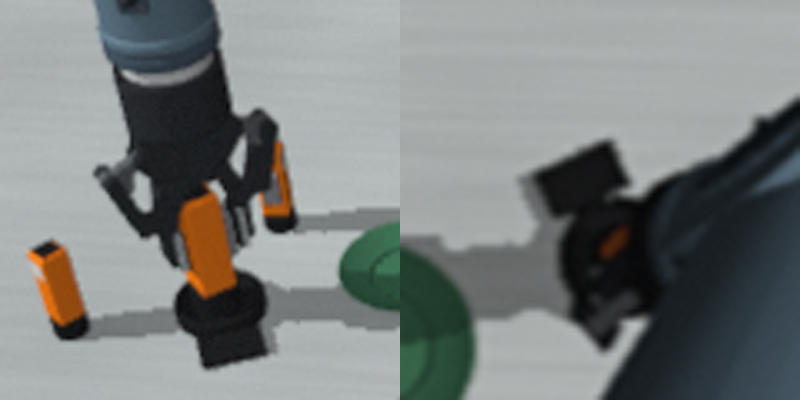

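The fingers straddle the thermometer's body, trigger side to the right, and nothing else is touched.

Request:
arm_command(targets="0 0 0 0 0 0 45; 0 0 0 0 0 0 44.4; 0 0 0 0 0 0 44.4; 0 0 0 0 0 0 44.4; 0 0 0 0 0 0 44.4")

```text
time: 5.58
position: [458.5, -234.6, 56.7]
ee_rot: [[0.744, 0.668, 0.0], [0.668, -0.744, 0.0], [0.001, -0.0, -1.0]]
ft_force: [0.3, -0.3, 6.4]
grip_width: 38.2
gripper_force: 3.8
```

Request:
arm_command(targets="0 0 0 0 0 0 44; 0 0 0 0 0 0 44; 0 0 0 0 0 0 44; 0 0 0 0 0 0 44")

```text
time: 6.08
position: [458.5, -234.6, 56.7]
ee_rot: [[0.744, 0.668, 0.0], [0.668, -0.744, 0.001], [0.001, -0.0, -1.0]]
ft_force: [-0.6, 1.5, 7.1]
grip_width: 37.7
gripper_force: 4.1
```

Request:
arm_command(targets="0 0 0 0 0 0 43.7; 0 0 0 0 0 0 43.7; 0 0 0 0 0 0 43.7; 0 0 0.002 0 0 0 43.7; 0 0 0.005 0 0 0 43.7; 0 0 0.01 0 0 0 43.7; 0 0 0.015 0 0 0 43.7; 0 0 0.02 0 0 0 43.7")

```text
time: 7.08
position: [458.2, -234.8, 76.7]
ee_rot: [[0.744, 0.668, 0.0], [0.668, -0.744, -0.0], [-0.0, 0.0, -1.0]]
ft_force: [-0.4, -0.4, -0.7]
grip_width: 37.1
gripper_force: 4.5
```

Run:
```python
from h import *
s=env.get_state();print(s["gripper_force"],s["grip_width"],s["position"],s["ft_force"])
p,d=env.capture("scene");P=cloud("scene",d);h=cv2.cvtColor(p,cv2.COLOR_RGB2HSV)
m=(h[...,0]<16)&(h[...,1]>170)&(np.hypot(P[...,0]-460,P[...,1]+238)<35)
for P_,q in((P,m),):
    Q=P_[q];print(np.percentile(Q,[1,5,50,95,99],axis=0).round(0).tolist())
    lo=np.nonzero(q)[0].max();print(lo)
a,d0=load("scene",1);P0=cloud("scene",d0);h=cv2.cvtColor(a,cv2.COLOR_BGR2HSV);m0=(h[...,0]<16)&(h[...,1]>170)&(np.hypot(P0[...,0]-460,P0[...,1]+238)<35)
print(np.percentile(P0[m0],[1,5,50,95,99],axis=0).round(0).tolist(),np.nonzero(m0)[0].max())
```

```text
4.485655445605516 37.07518453160883 [ 458.20153506 -234.80601598   76.67407169] [-0.38739088 -0.37109019 -0.69718737]
[[460.0, -253.0, 51.0], [461.0, -244.0, 55.0], [471.0, -231.0, 98.0], [478.0, -221.0, 138.0], [480.0, -220.0, 140.0]]
192
[[459.0, -255.0, 31.0], [461.0, -247.0, 36.0], [471.0, -232.0, 78.0], [479.0, -221.0, 118.0], [481.0, -220.0, 121.0]] 199
```

```bash
cat > aim.py <<'E'
from h import *
from scipy.spatial.transform import Rotation as Ro
yaw=np.radians(-15.1);t=np.radians(35)
xw=np.array([np.cos(yaw),np.sin(yaw),0]);ax=-np.sin(t)*xw+[0,0,np.cos(t)]
floor=np.array([632.4,131.8,60.8])
Rp=np.array([[.744,.668,0],[.668,-.744,0],[0,0,-1.]])
tilt=np.cross([0,0,-1],-ax);tilt=tilt/np.linalg.norm(tilt)*t
if __name__=="__main__":
    Ra=Ro.from_rotvec(tilt).as_matrix()@Rp
    nose=floor+95*ax; tcp=nose-Ra@[-1.5,4,48.7]
    print("tilt",tilt,"nose",nose,"tcp",tcp,"from",tcp-env.get_state()["position"]);print(Ra.round(3))
    print(env.get_state()["joint_pos"].round(1))
E
python3 aim.py
```

```text
tilt [-0.15913315 -0.58977367 -0.        ] nose [579.79162665 145.99482853 138.61944421] tcp [551.71015567 157.12994989 177.05608922] from [ 93.15203    392.12662855  99.84387871]
[[ 0.649  0.522  0.554]
 [ 0.694 -0.704 -0.149]
 [ 0.312  0.481 -0.819]]
[ -1.   34.5  30.  115.8 -28.3  36.8  -0.4]
```

Request:
arm_command(targets="0 0 0.012 0 0 0 43.7; 0 0 0.035 0 0 0 43.7; 0 0 0.065 0 0 0 43.7; 0 0 0.095 0 0 0 43.7; 0 0 0.125 0 0 0 43.7; 0 0 0.155 0 0 0 43.7; 0 0 0.178 0 0 0 43.7; 0 0 0.19 0 0 0 43.7")

```text
time: 8.12
position: [458.4, -235.0, 267.8]
ee_rot: [[0.744, 0.668, 0.002], [0.668, -0.744, -0.0], [0.001, 0.001, -1.0]]
ft_force: [-0.4, -0.5, -0.4]
grip_width: 37.3
gripper_force: 4.6
```

Request:
arm_command(targets="0.002 0.012 0 -0.005 -0.018 0 43.7; 0.005 0.035 0 -0.014 -0.05 0 43.7; 0.008 0.062 0 -0.024 -0.09 0 43.7; 0.011 0.09 0 -0.035 -0.13 0 43.7; 0.014 0.118 0 -0.046 -0.17 0 43.7; 0.018 0.146 0 -0.058 -0.215 0 43.7; 0.021 0.174 0 -0.069 -0.255 0 43.7; 0.025 0.202 0 -0.08 -0.295 0 43.7")

```text
time: 9.12
position: [481.9, -30.9, 265.2]
ee_rot: [[0.719, 0.632, 0.29], [0.676, -0.733, -0.078], [0.164, 0.252, -0.954]]
ft_force: [-0.3, -1.6, -1.6]
grip_width: 37.2
gripper_force: 4.5
```

Request:
arm_command(targets="0.003 0.028 -0.003 -0.01 -0.038 0 43.7; 0.006 0.056 -0.006 -0.02 -0.076 0 43.7; 0.009 0.084 -0.01 -0.03 -0.114 0 43.7; 0.012 0.112 -0.014 -0.04 -0.152 0 43.7; 0.015 0.14 -0.018 -0.05 -0.19 0 43.7; 0.018 0.168 -0.021 -0.06 -0.226 0 43.7; 0.021 0.19 -0.024 -0.07 -0.262 0 43.7; 0.024 0.202 -0.025 -0.079 -0.295 0 43.7")

```text
time: 10.12
position: [505.5, 171.2, 239.8]
ee_rot: [[0.647, 0.524, 0.554], [0.696, -0.703, -0.147], [0.312, 0.481, -0.82]]
ft_force: [0.3, -0.4, -1.1]
grip_width: 37.5
gripper_force: 4.4
```

```bash
python3 - <<'E'
from aim import *
s=env.get_state();R=s["ee_rot"];print(s["position"],s["joint_pos"].round(1),s["grip_width"],s["gripper_force"])
# wanted TCP on axis, and remaining turn
z=R[:,2];turn=np.cross(z,-ax);print("turn",turn)
Rn=Ro.from_rotvec(turn).as_matrix()@R
tcp=floor+95*ax-Rn@[-1.5,4,48.7];print("shift",tcp-s["position"])
E
python3 snap.py 2
python3 - <<'E'
from h import *
a,_=load("scene",2);b,_=load("top",2)
C=np.hstack([cv2.resize(a[130:270,210:350],(400,400),interpolation=2),cv2.resize(b[140:240,205:305],(400,400),interpolation=2)]);cv2.imwrite("pics/z3.png",C)
E
```

```text
[505.53363127 171.15468657 239.83076271] [ -64.    10.1   25.2  129.2   51.8   30.7 -130.7] 37.539073975752416 4.449636731296778
turn [-0.00169527 -0.00046649 -0.00106097]
shift [ 46.16657831 -14.02928212 -62.78056823]
```

View pics/z3.png

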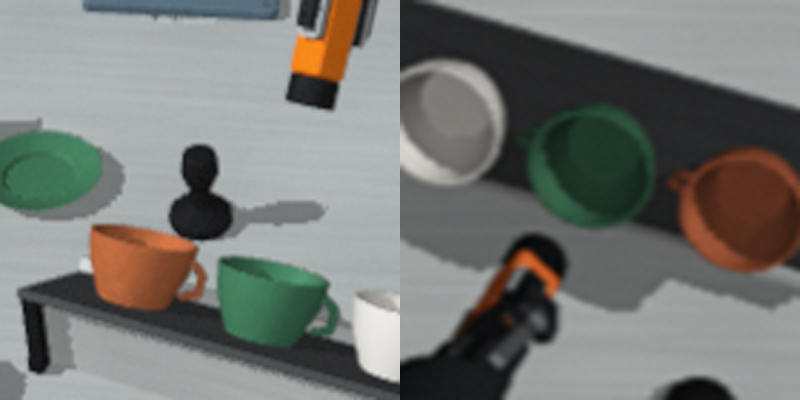

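The thermometer hangs tilted above the green cup with its nose and trigger plate in view. The cups are clear.

Request:
arm_command(targets="0.004 -0.001 -0.006 0 0 0 43.7; 0.012 -0.004 -0.017 0 0 0 43.7; 0.021 -0.006 -0.029 0 0 0 43.7; 0.03 -0.009 -0.041 -0.001 0 -0.001 43.7; 0.038 -0.012 -0.052 -0.001 0 -0.001 43.7; 0.044 -0.0135 -0.06 -0.002 0 -0.001 43.7; 0.046 -0.014 -0.063 -0.002 0 -0.001 43.7; 0.046 -0.014 -0.063 -0.002 0 -0.001 43.7")

```text
time: 11.22
position: [553.2, 155.0, 178.2]
ee_rot: [[0.65, 0.521, 0.554], [0.694, -0.704, -0.152], [0.311, 0.483, -0.819]]
ft_force: [-0.4, 0.2, -1.5]
grip_width: 37.5
gripper_force: 4.4
```

```bash
python3 snap.py 3
cat > chk.py <<'E'
import sys
from aim import *
i=sys.argv[1]
s=env.get_state();R=s["ee_rot"];p=s["position"];print(p,s["grip_width"],s["gripper_force"],"axis err deg",np.degrees(np.linalg.norm(np.cross(R[:,2],-ax))))
for n in("scene","top"):
    im,d=load(n,i);P=cloud(n,d);h=cv2.cvtColor(im,cv2.COLOR_BGR2HSV)
    T=(P-p)@R  # tool coordinates
    near=(abs(T[...,0])<35)&(abs(T[...,1])<45)&(d>0)&(T[...,2]<62)&(T[...,2]>-70)
    o=near&(h[...,0]<16)&(h[...,1]>150)
    k=near&(h[...,2]<60)&(T[...,2]>22)
    q=T[o];print(n,"orange",len(q),np.percentile(q,[2,50,98],axis=0).round(1).tolist())
    for z0 in(-40,-20,0,15):
        w=q[abs(q[:,2]-z0)<9]
        if len(w)>8: print("  z",z0,len(w),np.percentile(w[:,:2],[3,97],axis=0).round(1).tolist())
    q=T[k];print("  nose",len(q),np.percentile(q,[2,50,98],axis=0).round(1).tolist())
    f=__import__('scipy.optimize').optimize.least_squares(lambda c:np.hypot(q[:,0]-c[0],q[:,1]-c[1])-19,[0,4],loss="soft_l1");print("  nose centre (tool)",f.x.round(1))
    print("  floor proj",proj(n,floor).round(1),"nose proj",proj(n,p+R@[-1.5,4,48.7]).round(1))
E
python3 chk.py 3
python3 - <<'E'
from h import *
a,_=load("scene",3);b,_=load("top",3)
C=np.hstack([cv2.resize(a[160:260,240:340],(400,400),interpolation=2),cv2.resize(b[140:240,205:305],(400,400),interpolation=2)]);cv2.imwrite("pics/z4.png",C)
E
```

```text
[553.12782188 155.42022147 178.51148603] 37.16637695389057 4.3987783044576645 axis err deg 0.09604046062204576
scene orange 532 [[-14.3, -9.0, -59.8], [11.1, 10.5, -10.9], [14.0, 21.5, 24.7]]
  z -40 98 [[5.7, -10.9], [13.7, 19.8]]
  z -20 90 [[8.9, -8.4], [13.7, 19.2]]
  z 0 118 [[-14.8, -6.5], [13.9, 21.1]]
  z 15 142 [[-14.9, -3.1], [13.8, 21.5]]
  nose 154 [[-11.0, 0.2, 26.3], [9.1, 18.4, 36.0], [16.5, 25.4, 45.8]]
  nose centre (tool) [-3.9  4.7]
  floor proj [[301.1 245. ]] nose proj [[309.3 203. ]]
top orange 84 [[-17.4, 6.4, -60.5], [9.2, 18.4, 10.5], [12.9, 32.6, 28.8]]
  z -40 11 [[-2.0, 7.5], [12.6, 25.9]]
  z -20 14 [[-4.4, 4.4], [12.5, 33.3]]
  z 0 9 [[10.7, 9.5], [13.0, 18.9]]
  z 15 34 [[-16.5, 9.0], [12.9, 21.4]]
  nose 65 [[-16.1, 5.8, 23.2], [2.2, 21.1, 35.1], [15.2, 24.3, 46.3]]
  nose centre (tool) [-3.6  4.7]
  floor proj [[255.4 175.2]] nose proj [[247.9 188.8]]
```

View pics/z4.png

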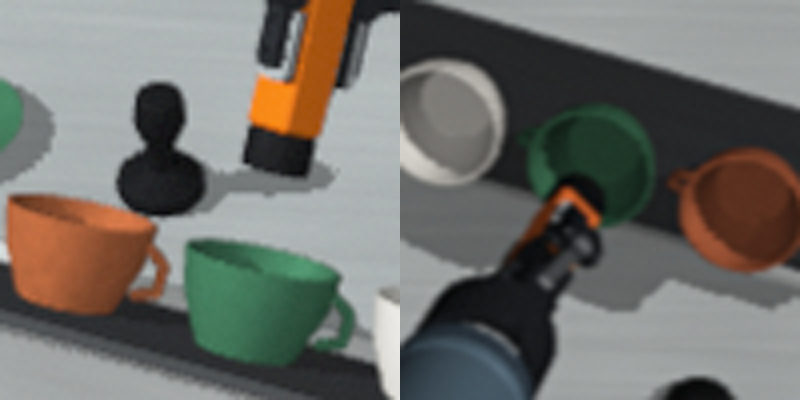

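The nose sits in front of the green cup's mouth, in line with its axis, and touches nothing.

```bash
cat > ax.py <<'E'
import sys
from aim import *
i=sys.argv[1]
s=env.get_state();R=s["ee_rot"];p=s["position"]
im,d=load("scene",i);P=cloud("scene",d);h=cv2.cvtColor(im,cv2.COLOR_BGR2HSV);T=(P-p)@R
o=(abs(T[...,0])<30)&(abs(T[...,1])<35)&(d>0)&(T[...,2]<25)&(T[...,2]>-62)&(h[...,0]<16)&(h[...,1]>150)
q=T[o]
# two faces: x=+a (tool), y=+b : assign iteratively, robust lines
fx=np.array([0,0,13.9]);fy=np.array([0,0,19.])
for _ in range(15):
    rx=q[:,0]-(fx[0]*q[:,2]+fx[1]*q[:,1]+fx[2]);ry=q[:,1]-(fy[0]*q[:,2]+fy[1]*q[:,0]+fy[2])
    A=(abs(rx)<2.5)&(q[:,1]<16);B=(abs(ry)<2.5)&(q[:,0]<11)
    fx=np.linalg.lstsq(np.c_[q[A][:,2],q[A][:,1],np.ones(A.sum())],q[A][:,0],rcond=None)[0]
    if B.sum()>15: fy=np.linalg.lstsq(np.c_[q[B][:,2],q[B][:,0],np.ones(B.sum())],q[B][:,1],rcond=None)[0]
print("x face",A.sum(),"slope z,y deg",np.degrees(fx[:2]),fx[2],"| y face",B.sum(),np.degrees(fy[:2]),fy[2])
E
python3 ax.py 3
```

```text
x face 323 slope z,y deg [0.23512832 0.84021338] 11.645450043053058 | y face 135 [ 1.65311437 -2.98584526] 18.30784374954215
```

Run:
```python
from aim import *
s=env.get_state();R=s["ee_rot"]
tcp=floor+95*ax-R@[-3.5,3.0,48.7];print("shift",tcp-s["position"],s["time"])
```

```text
shift [ 0.39841992  2.47107364 -0.37567001] 11.325
```

Request:
arm_command(targets="0.0004 0.0025 0 0 0 0 43.7; 0.0004 0.0025 0 0 0 0 43.7; 0.0004 0.0025 0 0 0 0 43.7; 0.0004 0.0025 0 0 0 0 43.7; 0.0004 0.0025 0 0 0 0 43.7; 0.0004 0.0025 0 0 0 0 43.7")

```text
time: 12.08
position: [553.6, 157.7, 178.3]
ee_rot: [[0.65, 0.521, 0.554], [0.694, -0.704, -0.152], [0.311, 0.483, -0.819]]
ft_force: [-0.3, -0.1, -1.2]
grip_width: 37.0
gripper_force: 4.4
```

Request:
arm_command(targets="0 0 0 0 0 0 35; 0 0 0 0 0 0 35; 0 0 0 0 0 0 35; 0 0 0 0 0 0 35; 0 0 0 0 0 0 35; 0 0 0 0 0 0 35; 0 0 0 0 0 0 35; 0 0 0 0 0 0 35", squeeze=32)

```text
time: 13.08
position: [553.6, 157.7, 178.3]
ee_rot: [[0.65, 0.521, 0.554], [0.694, -0.704, -0.152], [0.311, 0.483, -0.819]]
ft_force: [-0.2, 0.5, -1.2]
grip_width: 31.8
gripper_force: 27.7
```

Request:
arm_command(targets="0 0 0 0 0 0 35; 0 0 0 0 0 0 35; 0 0 0 0 0 0 35; 0 0 0 0 0 0 35; 0 0 0 0 0 0 35; 0 0 0 0 0 0 35; 0 0 0 0 0 0 35; 0 0 0 0 0 0 35")

```text
time: 14.08
position: [553.6, 157.7, 178.3]
ee_rot: [[0.65, 0.521, 0.554], [0.694, -0.704, -0.152], [0.311, 0.483, -0.819]]
ft_force: [-0.5, 0.3, -1.0]
grip_width: 31.7
gripper_force: 27.7
```

```bash
python3 snap.py 4; python3 chk.py 4 | grep -v " z "; python3 ax.py 4
```

```text
[553.58469809 157.76222484 178.29317761] 31.65427402560337 27.693338692188263 axis err deg 0.1195610165278309
scene orange 527 [[-14.3, -11.8, -60.0], [11.4, 7.9, -9.1], [14.6, 18.3, 25.6]]
  nose 156 [[-10.1, -3.4, 27.2], [9.7, 15.2, 37.2], [16.3, 22.6, 46.9]]
  nose centre (tool) [-4.3  1.9]
  floor proj [[301.1 245. ]] nose proj [[310.4 203.3]]
top orange 84 [[-16.5, 3.4, -51.8], [9.3, 15.8, 13.3], [13.2, 29.5, 29.9]]
  nose 61 [[-17.5, 0.1, 25.8], [1.6, 18.4, 34.9], [14.7, 22.1, 47.5]]
  nose centre (tool) [-3.7  1.5]
  floor proj [[255.4 175.2]] nose proj [[247.1 188.6]]
x face 347 slope z,y deg [ 0.41183062 -0.37045651] 11.984799027957555 | y face 128 [ 1.10142443 -3.69570338] 15.735295343840749
```

Request:
arm_command(targets="0 0 0 0 0 0 35; 0 0 0 0 0 0 35; 0 0 0 0 0 0 35; 0 0 0 0 0 0 35; -0.006 0.002 0.008 0 0 0 35; -0.018 0.0055 0.024 0 0 0 35; -0.032 0.01 0.044 0 0 0 35; -0.046 0.014 0.063 0 0 0 35")

```text
time: 15.18
position: [506.8, 171.8, 242.3]
ee_rot: [[0.65, 0.521, 0.554], [0.694, -0.704, -0.151], [0.311, 0.482, -0.819]]
ft_force: [1.1, 0.6, -1.5]
grip_width: 31.9
gripper_force: 27.8
```

Request:
arm_command(targets="-0.003 -0.028 0.003 0.01 0.038 0 35; -0.006 -0.056 0.006 0.02 0.076 0 35; -0.009 -0.084 0.01 0.03 0.114 0 35; -0.012 -0.112 0.014 0.04 0.152 0 35; -0.015 -0.14 0.018 0.05 0.19 0 35; -0.018 -0.168 0.021 0.06 0.226 0 35; -0.021 -0.196 0.024 0.07 0.262 0 35; -0.024 -0.204 0.025 0.079 0.295 0 35")

```text
time: 16.18
position: [482.7, -33.8, 266.9]
ee_rot: [[0.722, 0.629, 0.289], [0.673, -0.735, -0.08], [0.162, 0.252, -0.954]]
ft_force: [0.0, -0.4, -1.1]
grip_width: 32.0
gripper_force: 28.1
```

Request:
arm_command(targets="-0.003 -0.028 0 0.011 0.04 0 35; -0.006 -0.056 0 0.022 0.08 0 35; -0.009 -0.084 0 0.033 0.12 0 35; -0.012 -0.112 0 0.044 0.16 0 35; -0.015 -0.14 0 0.055 0.2 0 35; -0.018 -0.168 0 0.066 0.24 0 35; -0.021 -0.192 0 0.074 0.28 0 35; -0.024 -0.204 0 0.082 0.295 0 35")

```text
time: 17.18
position: [459.5, -236.8, 266.6]
ee_rot: [[0.744, 0.668, -0.0], [0.668, -0.744, 0.001], [0.0, -0.001, -1.0]]
ft_force: [-0.3, -0.3, -1.2]
grip_width: 31.5
gripper_force: 28.1
```

Run:
```python
from aim import *
s=env.get_state();R=s["ee_rot"];print(s["position"],s["time"],s["grip_width"],s["joint_pos"].round(1))
print("turn",Ro.from_matrix(Rp@R.T).as_rotvec().round(4),"shift to above pick",np.array([458.5,-234.6,240])-s["position"], "3mm toolcomp",Rp[:,1]*2.9)
```

```text
[ 459.46712953 -236.81690161  266.58895948] 17.175 31.51058598224321 [-12.   18.6  42.6 107.8 -14.6  59.2 -11.3]
turn [-0.0007 -0.0004  0.0001] shift to above pick [ -0.96712953   2.21690161 -26.58895948] 3mm toolcomp [ 1.9372 -2.1576  0.    ]
```

```bash
python3 snap.py 5
python3 - <<'E'
from h import *
from scipy.optimize import least_squares
for n,i in(("scene",5),("top",5),("scene",0),("top",0)):
    im,d=load(n,i);h=cv2.cvtColor(im,cv2.COLOR_BGR2HSV);P=cloud(n,d)
    m=(h[...,2]<70)&(h[...,1]<120)&(d>0)&(np.hypot(P[...,0]-460,P[...,1]+235)<60)&(P[...,2]>12)&(P[...,2]<24)
    Q=P[m];u=np.array([.88,.47]);Q=Q[(Q[:,:2]-[460,-235])@u<25]  # leave the block out
    f=least_squares(lambda c:np.hypot(Q[:,0]-c[0],Q[:,1]-c[1])-33.5,[460,-235],loss="soft_l1");print(n,i,len(Q),f.x.round(1),Q.min(0).round(),Q.max(0).round(),abs(f.fun).mean().round(1))
a,_=load("scene",5);b,_=load("top",5)
C=np.hstack([cv2.resize(a[90:230,90:230],(400,400),interpolation=2),cv2.resize(b[180:270,340:430],(400,400),interpolation=2)]);cv2.imwrite("pics/z5.png",C)
E
```

```text
scene 5 101 [ 459.  -236.7] [ 424. -271.   12.] [ 493. -201.   19.] 3.0
top 5 119 [ 457.9 -237.1] [ 423. -272.   12.] [ 490. -203.   21.] 3.4
scene 0 128 [ 445.5 -242.7] [ 425. -271.   12.] [ 492. -201.   24.] 5.9
top 0 90 [ 457.7 -238.8] [ 423. -266.   12.] [ 489. -203.   24.] 3.9
```

View pics/z5.png

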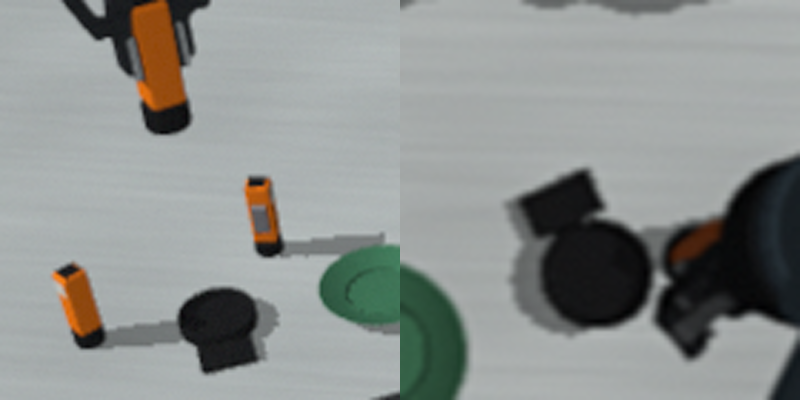

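The empty dock is fully in view, and the thermometer hangs upright above it.

Request:
arm_command(targets="-0.001 0.004 -0.015 0 0 0 35; -0.001 0.004 -0.045 0 0 0 35; -0.001 0.004 -0.08 0 0 0 35; -0.001 0.004 -0.115 0 0 0 35; -0.001 0.004 -0.15 0 0 0 35; -0.001 0.004 -0.18 0 0 0 35; -0.001 0.004 -0.2 0 0 0 35; -0.001 0.004 -0.207 0 0 0 35")

```text
time: 18.27
position: [457.5, -230.2, 57.8]
ee_rot: [[0.743, 0.669, -0.003], [0.669, -0.743, 0.001], [-0.001, -0.003, -1.0]]
ft_force: [0.4, -0.1, 7.4]
grip_width: 31.9
gripper_force: 28.4
```

Request:
arm_command(targets="0 0 0 0 0 0 35; 0 0 0 0 0 0 43.7; 0 0 0 0 0 0 43.7; 0 0 0 0 0 0 43.7; 0 0 0 0 0 0 43.7; 0 0 -0.001 0 0 0 43.7; 0 0 -0.0015 0 0 0 43.7; 0 0 -0.002 0 0 0 43.7", squeeze=20)

```text
time: 19.27
position: [458.8, -232.4, 57.5]
ee_rot: [[0.744, 0.668, 0.0], [0.668, -0.744, -0.0], [0.0, 0.0, -1.0]]
ft_force: [-0.2, -0.0, 5.0]
grip_width: 37.2
gripper_force: 3.9
```

Standing on the dock floor. Now I'll open slowly.

Request:
arm_command(targets="0 0 0 0 0 0 44.5; 0 0 0 0 0 0 45.5; 0 0 0 0 0 0 48; 0 0 0 0 0 0 55; 0 0 0 0 0 0 75; 0 0 0 0 0 0 100; 0 0 0 0 0 0 100; 0 0 0 0 0 0 100")

```text
time: 20.27
position: [458.6, -232.3, 57.3]
ee_rot: [[0.744, 0.668, -0.0], [0.668, -0.744, -0.0], [-0.0, 0.0, -1.0]]
ft_force: [-0.0, 0.6, 0.4]
grip_width: 85.3
gripper_force: 0.0
```

Request:
arm_command(targets="0 0 0.01 0 0 0 100; 0 0 0.03 0 0 0 100; 0 0 0.055 0 0 0 100; 0 0 0.085 0 0 0 100; 0 0 0.115 0 0 0 100; 0 0 0.15 0 0 0 100; -0.02 0.03 0.18 0 0 0 100; -0.03 0.07 0.2 0 0 0 100")

```text
time: 21.28
position: [427.9, -162.7, 258.9]
ee_rot: [[0.746, 0.666, 0.001], [0.666, -0.746, -0.0], [0.001, 0.001, -1.0]]
ft_force: [0.2, 0.9, 0.1]
grip_width: 85.4
gripper_force: 0.0
```

Request:
arm_command(targets="0 0.04 0 0 0 0 100; 0 0.08 0.01 0 0 0 100; 0 0.12 0.02 0 0 0 100; 0 0.15 0.03 0 0 0 100; 0 0.15 0.03 0 0 0 100; 0 0.15 0.03 0 0 0 100")

```text
time: 22.02
position: [428.4, -13.1, 287.4]
ee_rot: [[0.745, 0.668, 0.0], [0.668, -0.745, -0.0], [-0.0, 0.0, -1.0]]
ft_force: [-0.8, -0.9, 0.0]
grip_width: 85.3
gripper_force: 0.0
```

```bash
python3 snap.py 6
python3 - <<'E'
from h import *
a,d=load("scene",6);P=cloud("scene",d);h=cv2.cvtColor(a,cv2.COLOR_BGR2HSV)
m=(h[...,0]<16)&(h[...,1]>170)&(np.hypot(P[...,0]-460,P[...,1]+238)<35)&(P[...,2]<140)
print(np.percentile(P[m],[1,50,99],axis=0).round(0).tolist())
for n in("scene","top"):
    x,dd=load(n,6);Q=cloud(n,dd);k=(Q[...,2]>110)&(Q[...,2]<130)&(np.hypot(Q[...,0]-460,Q[...,1]+238)<35);print(n,k.sum(),cv2.minAreaRect(Q[k][:,:2].astype(np.float32)),np.median(Q[k],axis=0).round(1))
cv2.imwrite("pics/z6.png",np.vstack([cv2.resize(a,(560,420))]))
E
```

```text
[[459.0, -256.0, 31.0], [471.0, -232.0, 81.0], [481.0, -219.0, 121.0]]
scene 125 ((461.5186462402344, -237.31661987304688), (31.146408081054688, 28.469215393066406), 44.95594787597656) [ 464.9 -234.7  119.6]
top 143 ((459.7151184082031, -238.46240234375), (33.05785369873047, 30.434967041015625), 41.7177848815918) [ 459.6 -236.7  118.3]
```

View pics/z6.png

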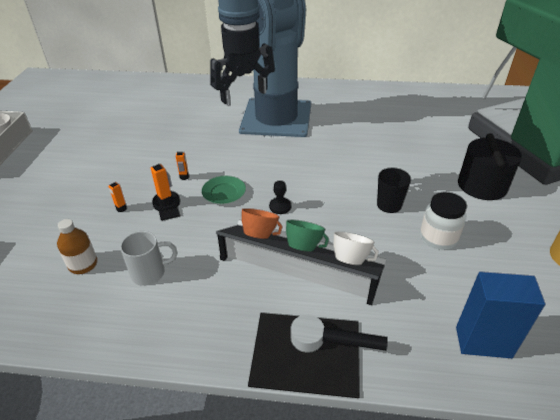

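The thermometer stands upright in its dock at (162,185), everything else is where it was, and the gripper is clear.

```bash
python3 -c "
from workcell import env
print(env.hand_in())"
```

```text
the job is handed in; nothing more can be done
None
```

I took the large orange thermometer from its dock and aimed it down the green cup's axis about 9.5 cm from the floor. I squeezed the trigger fully home and held it for over two seconds, then stood it upright in its dock and let go; the job is handed in at about 22 s with nothing else seen to move.

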